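Sweep the offcuts into the scrap tray

TASK

Clear the joiner's bench: with the fingertips, sweep the walnut plug, the green plug and the red block along the bench top, through the open side of the blue scrap tray, until all three lie flat and fully inside it. Push them only: do not lift or flick any of them, and leave the tape measure, the glue bottle and the chisel where they are. Finish with the hand clear.

Things in the scene. Friction and masses are not known exactly. Their poses are not given: they have to be found in the camera images.
- tray: scrap tray fixed to the bench: blue walls 35 mm high and 6 mm thick on three sides round a bare metal floor 220 mm (its x) by 150 mm (its y). Origin at the centre of that floor, at bench height. The fourth side, at y = -75 mm of its frame, is open and level with the bench (no lip or step); +y points from the mouth to the back wall. It does not move when pushed.
- walnut_plug: loose hole-saw plug of dark brown walnut: disc of 54 mm diameter, 20 mm high, lying flat, about 40 g; origin at the centre of its underside, z up
- green_plug: loose hole-saw plug of green painted board: disc of 46 mm diameter, 22 mm high, lying flat, about 35 g; origin at the centre of its underside, z up
- red_block: loose red wooden block, 40 x 40 mm and 22 mm high, about 35 g; origin at the centre of its underside, x and y along its sides, z up
- tape_measure: yellow and black tape measure lying among the offcuts, loose, 0.3 kg: 66 mm (its x) by 56 mm (its y), 34 mm high, with a steel end hook that stands 6 mm out at its -x side; origin at the centre of its underside. To be left alone.
- glue_bottle: white glue bottle standing upright beyond the work, loose, 60 mm diameter, 160 mm high, with an orange cap; origin at the centre of its underside, z up. To be left alone.
- chisel: chisel lying flat to the right of the work as the robot sees it, loose: black and orange handle 26 mm wide, 24 mm high, from -100 to +10 mm along its x, steel shank and blade on to +123 mm; origin at bench height near the handle's front end, +x along the blade. To be left alone.

How it is judged:
By the outcome, as a careful person would: the job done as asked, in the order asked, and still so for the second after the job is handed in, with the robot touching nothing.
It also fails if it takes over 72 s, if anything falls off the work surface, if the arm or the gripper's body presses on something with over 40 N, if the wrist force passes 120 N, or if a joint passes its speed limit or range.

ROBOT

A 7-joint arm with a two-finger parallel gripper is mounted at the origin on the work surface. World frame = base frame: x ahead of the robot, y to its left, z up, the work surface at z = 0. Lengths are in mm, angles in rad, forces in N, time in s.
With the tool pointing down it reaches from about 400 to 875 mm from the base axis. Payload 4.4 kg.
Tool frame: the origin (TCP) lies midway between the tips of the shut fingers; the grasp point (between the pads) lies 19 mm behind it; z points along the fingers, y is the line along which they close (so a half turn about z gives the same grasp; the last joint's range is limited). The gripper opens to 85 mm and grips with 20 to 120 N. Pads are 22 mm wide; open, the fingers measure 114 mm over their backs; the gripper's body (76 mm by 85 mm) begins 54 mm behind the grasp point. The pads swing forward as they close: fully open they stand 13 mm farther back than shut.
Start: joints at [1.052, 0.628, 0.038, 1.517, -0.027, 0.996, -0.02], TCP at [284.394, -584.498, 231.313] pointing down, gripper open.
Joint ranges: [-3.06, 3.06], [-0.37, 2.12], [-1.25, 1.32], [0.18, 2.47], [-1.1, 4.24], [0.23, 1.98], [-2.94, 2.94]. Speed limits (rad/s): [2.57, 2.57, 3.14, 3.14, 3.14, 3.14, 3.14].

INTERFACE

Orientations are given as [roll, pitch, yaw] about the fixed x, y, z axes, in that order (R = Rz(yaw) Ry(pitch) Rx(roll)).
In Python, from cell import ctrl gives the robot as it stands.
- The arm moves only by the shell command python3 -m handwheel 'ROWS'. ROWS is JSON, a list of rows, each a list of 3 entries, a list of its own where there are three numbers: the turn, a rotation vector about the tool's x, y, z in degrees, then the shift along the tool's x, y, z in m, then the closure, from 0 (fully open) to 1 (shut). A call has 1 to 5 rows; each row shifts and turns the commanded pose from where the row before left it, along the tool's axes as they then stand; what a row does not reach is not made up. A row lasts 1/12 s, in which the tool goes at most 41.7 mm and 7.16 degrees, less where a joint would pass 70% of its speed; a pose out of reach is approached as far as the arm can. A call is refused whole if a number of a shift passes 0.0417 or a number of a turn 7.16, either way. A call with a gripper value outside its range is refused whole. The fingers move at their own pace and stop on an object; the grip force is fixed at half the most. Time passes only in rows, so rows that do not move let the fingers close. It gives the time, the measured TCP pose, the force, the opening and the grip force at its end, in the units of the state.
- ctrl.read_state(): the state, without advancing time (a new reading comes with each control period).
- ctrl.get_image(name): name is "scene" or "top"; returns a dict with "pixels" (384x512x3 uint8, red, green, blue), "fx", "fy", "cx", "cy" (pixels), "pose" (4x4, takes a point from camera to world coordinates). Camera axes: x right, y up, looking along -z (the intrinsics and any distortion apply to the point x, -y, -z); pixel columns grow to the right and rows downward; lengths in mm; the calibration is good to about 2 mm. A picture is of the moment at which its call begins. There is no depth.
- ctrl.finish_job(): hands the job in; it is judged then, once.
The state is a dict: "clock": time; "qpos": joint angles; "qd": joint speeds; "tau": joint torques, N m; "eef_pos": TCP position; "tool_rot": TCP orientation; "force": force on the tool from outside, world axes, zero at the start; "torque": the same for the moment, N m; "width": finger opening in mm; "gripper_force": force on a finger pad.
Only numpy, scipy, OpenCV 4.12 (cv2) and the standard library are available. Lean on these libraries where they do the work, as an engineer would, in place of code of your own. Each camera call takes 0.05 s, during which the arm holds its last target. There are 200 camera calls.

## Working session

There is one attempt and no reset: what is moved stays moved. The work goes in short steps, Python scripts to look and compute and a shell command to move; the robot and the scene stay as the last step left them, time stands still between calls to the robot, and variables do not carry over. Pictures are saved under pics/ and viewed, at most 10 in all, crops included, and the job is handed in when it is done.

```bash
mkdir -p pics; ls
python3 - <<'E'
from cell import ctrl
import cv2,json
print(ctrl.read_state())
for n in("scene","top"):
    i=ctrl.get_image(n); cv2.imwrite(f"pics/{n}0.png",i["pixels"][:,:,::-1]); print({k:(v if k!="pixels" else 0) for k,v in i.items()})
E
```

```text
pics
{'clock': 0.0, 'qpos': array([ 1.05219504,  0.62934009,  0.0384179 ,  1.5183662 , -0.02699401,
        0.99628821, -0.01999489]), 'qd': array([ 1.10703002e-03,  9.26630955e-04, -6.88228934e-05,  1.88980266e-03,
        4.33234852e-04,  5.64452033e-04, -1.54296437e-04]), 'tau': array([ 5.29441386e-04, -5.63393569e+01,  1.22610502e+00, -1.93441504e+01,
        1.08525294e-02,  1.04482824e-02, -2.81357563e-05]), 'eef_pos': array([ 284.13185022, -583.92024566,  230.39313103]), 'tool_rot': array([-3.13970813e+00,  1.53716227e-05,  4.52829162e-01]), 'force': array([ 0.05396448,  0.4965277 , -0.27965597]), 'torque': array([-0.04090395,  0.02283682,  0.01620374]), 'gripper_force': 0.0, 'width': 85.49837373888657}
{'pixels': 0, 'fx': 395.22245745451545, 'fy': 395.22245745451545, 'cx': 261.8970649405963, 'cy': 180.69655951306692, 'pose': array([[-8.92965113e-01, -2.27207748e-01,  3.88574249e-01,
         1.03899827e+03],
       [ 4.49611613e-01, -4.91475747e-01,  7.45855876e-01,
         7.49309640e+02],
       [ 2.15105859e-02,  8.40730771e-01,  5.41025938e-01,
         6.65876765e+02],
       [ 0.00000000e+00,  0.00000000e+00,  0.00000000e+00,
         1.00000000e+00]])}
{'pixels': 0, 'fx': 454.35994372153755, 'fy': 454.35994372153755, 'cx': 263.1863207382256, 'cy': 190.31483773963612, 'pose': array([[ 1.61551162e-03,  9.89254845e-01, -1.46192479e-01,
         4.35406922e+02],
       [-9.99990456e-01,  1.00469738e-03, -4.25189078e-03,
        -7.95199425e+01],
       [-4.05932436e-03,  1.46197952e-01,  9.89247027e-01,
         1.14976165e+03],
       [ 0.00000000e+00,  0.00000000e+00,  0.00000000e+00,
         1.00000000e+00]])}
```

View pics/top0.png

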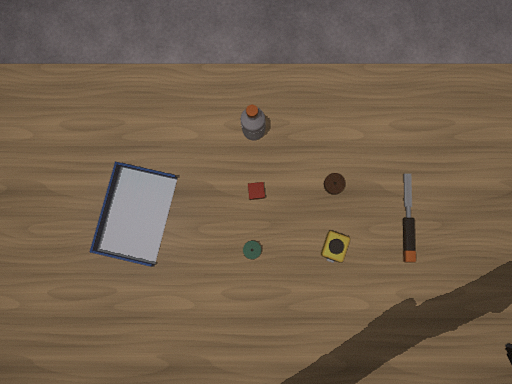

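View pics/scene0.png

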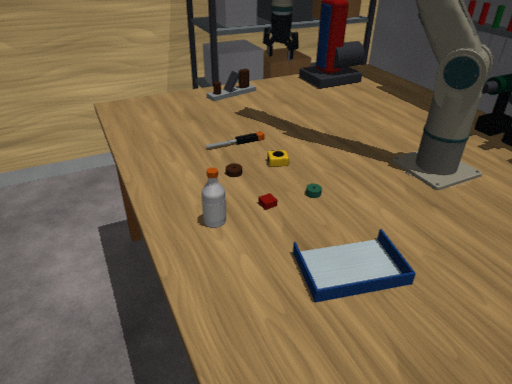

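The top view shows the tray on the left with its mouth to the right (edge from about 178,177 to 156,264). The walnut plug is at (335,183), red block (257,190), green plug (253,250), tape (336,246), chisel at x≈409 and glue bottle at (253,125). The scene view agrees with this.

```bash
cat > h.py <<'E'
from cell import ctrl
import cv2,numpy as np
def ray(i,uv,z):
    P=i["pose"]; d=P[:3,:3]@np.array([(uv[0]-i["cx"])/i["fx"],-(uv[1]-i["cy"])/i["fy"],-1.])
    o=P[:3,3]; return (o+d*(z-o[2])/d[2])[:2]
R={"red":((0,150,60),(8,255,255),(225,150,80,80),22),"green":((60,60,30),(95,255,200),(150,150,200,150),22),
"walnut":((0,0,0),(180,255,62),(130,150,240,70),20),"yellow":((22,150,100),(32,255,255),(300,220,70,50),34)}
def blob(i,lo,hi,win):
    x,y,w,h=win; m=cv2.inRange(cv2.cvtColor(i["pixels"],cv2.COLOR_RGB2HSV),lo,hi); k=np.zeros_like(m);k[y:y+h,x:x+w]=m[y:y+h,x:x+w]
    c=cv2.findContours(k,cv2.RETR_EXTERNAL,cv2.CHAIN_APPROX_NONE)[0]
    return max(c,key=cv2.contourArea) if c else None
def find(i,names=R):
    for n in names:
        lo,hi,win,z=R[n]; c=blob(i,lo,hi,win)
        if c is None: print(n,"none");continue
        p=np.array([ray(i,q,z) for q in c[:,0].astype(float)],np.float32)
        r=cv2.minAreaRect(p); print(n,len(c),np.round(r[0]),np.round(r[1]),round(r[2]))
E
python3 - <<'E'
from h import *
i=ctrl.get_image("top"); find(i)
c=blob(i,(100,80,20),(130,255,255),(60,140,150,150))
print("blue px",cv2.boxPoints(cv2.minAreaRect(c)).round().tolist())
w=blob(i,(90,0,120),(140,60,255),(60,140,150,150))
print("floor",[np.round(ray(i,q,0)).tolist() for q in cv2.boxPoints(cv2.minAreaRect(w))])
a=cv2.approxPolyDP(w,5,True)[:,0]; print(a.tolist(),[np.round(ray(i,q,0)).tolist() for q in a])
for n,q,z in [("bottle",(253,128),50),("blade tip",(408,174),5),("chisel handle end",(410,261),12),("chisel mid left",(403,235),20)]: print(n,np.round(ray(i,q,z)))
E
```

```text
red 59 [603. -57.] [40. 40.] 5
green 48 [455. -46.] [42. 42.] 45
walnut 49 [ 633. -264.] [46. 19.] 48
yellow 150 [ 464. -251.] [53. 62.] 72
blue px [[89.0, 251.0], [113.0, 159.0], [174.0, 175.0], [150.0, 267.0]]
floor [[458.0, 338.0], [672.0, 293.0], [634.0, 149.0], [422.0, 197.0]]
[[122, 168], [99, 248], [154, 261], [175, 179]] [[663.0, 290.0], [458.0, 338.0], [426.0, 198.0], [634.0, 152.0]]
bottle [755. -49.]
blade tip [ 647. -445.]
chisel handle end [ 427. -438.]
chisel mid left [ 491. -421.]
```

```bash
python3 -m handwheel '[[[0,0,-6],[0,0,0],0.65],[[0,0,-6],[0,0,0],0.65],[[0,0,-6],[0,0,0],0.65],[[0,0,-6],[0,0,0],0.65],[[0,0,-6],[0,0,0],0.65]]'; python3 -m handwheel '[[[0,0,-6],[0,0,0],0.65],[[0,0,-6],[0,0,0],0.65],[[0,0,-6],[0,0,0],0.65],[[0,0,-6],[0,0,0],0.65],[[0,0,-6],[0,0,0],0.65]]'
python3 -m handwheel '[[[0,0,0],[0.032,0.018,0],0.65],[[0,0,0],[0.032,0.018,0],0.65],[[0,0,0],[0.032,0.018,0],0.65],[[0,0,0],[0.032,0.018,0],0.65],[[0,0,0],[0.032,0.018,0],0.65]]'
```

```text
clock: 0.57
eef_pos: [284.3, -584.3, 230.9]
tool_rot: [-3.141, -0.0, 0.982]
force: [0.2, 0.7, 0.5]
width: 30.2
gripper_force: 0.0
clock: 0.98
eef_pos: [284.2, -584.3, 230.9]
tool_rot: [-3.141, -0.001, 1.505]
force: [-0.1, -0.1, -0.3]
width: 29.7
gripper_force: 0.0
clock: 1.4
eef_pos: [385.9, -429.7, 231.1]
tool_rot: [-3.141, -0.0, 1.499]
force: [-0.2, -0.2, 0.5]
width: 29.9
gripper_force: 0.0
```

```bash
python3 -m handwheel '[[[0,0,0],[0.0325,0.019,0],0.85],[[0,0,0],[0.0325,0.019,0],0.85],[[0,0,0],[0.0325,0.019,0],0.85],[[0,0,0],[0.0325,0.019,0],0.85],[[0,0,0],[0.0325,0.019,0],0.85]]'; python3 -m handwheel '[[[0,0,0],[0.0325,0.019,0],0.85],[[0,0,0],[0.0325,0.019,0],0.85],[[0,0,0],[0.0325,0.019,0],0.85],[[0,0,0],[0.032,0.019,0],0.85],[[0,0,0],[0.03,0.019,0],0.85]]'
python3 -m handwheel '[[[0,0,0],[0,0,0.04],0.85],[[0,0,0],[0,0,0.04],0.85],[[0,0,0],[0,0,0.04],0.85],[[0,0,0],[0,0,0.04],0.85],[[0,0,0],[0,0,0],0.85]]'
python3 - <<'E'
from h import *
i=ctrl.get_image("top"); p=i["pixels"][:,:,::-1]
cv2.imwrite("pics/a.png",cv2.resize(p[140:290,180:380],None,fx=4,fy=4));
E
```

```text
clock: 1.82
eef_pos: [492.3, -274.3, 231.2]
tool_rot: [-3.141, 0.0, 1.5]
force: [0.1, -0.8, -0.3]
width: 12.7
gripper_force: 0.0
clock: 2.23
eef_pos: [598.4, -121.4, 231.1]
tool_rot: [-3.141, -0.0, 1.501]
force: [0.8, -1.0, 0.8]
width: 12.6
gripper_force: 0.0
clock: 2.65
eef_pos: [591.2, -122.6, 63.1]
tool_rot: [-3.126, -0.001, 1.501]
force: [-2.1, -0.2, -0.5]
width: 12.7
gripper_force: 0.0
```

View pics/a.png

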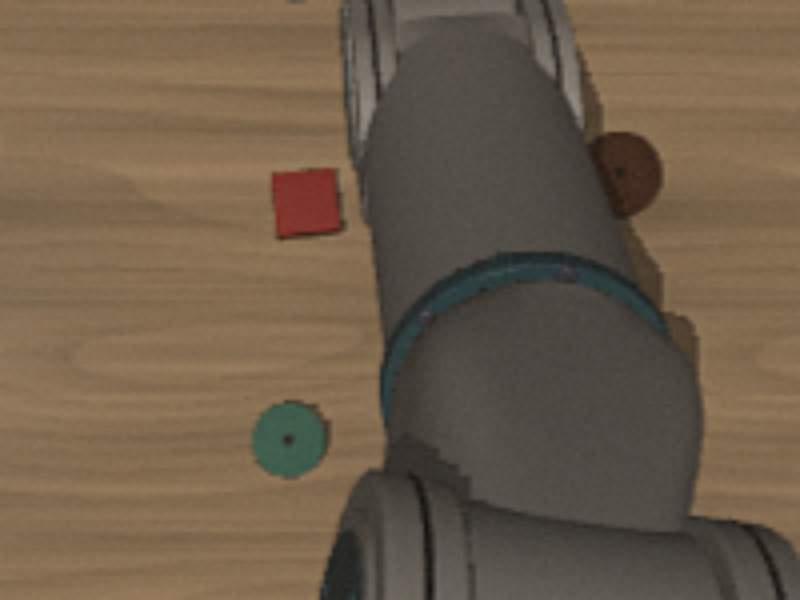

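The red block is at crop (307,203), free of the hand, and tilted about 5°. The green plug is at (289,439). I'll descend and push red.

```bash
python3 -m handwheel '[[[0,0,0],[0,0.005,0.02],0.85],[[0,0,0],[0,0.003,0.018],0.85],[[0,0,0],[0,0.002,0.015],0.85],[[0,0,0],[0,0,0],0.85],[[0,0,0],[0,0,0],0.85]]'
```

```text
clock: 3.12
eef_pos: [608.3, -124.3, 19.5]
tool_rot: [3.141, 0.0, 1.5]
force: [0.4, -0.6, 0.5]
width: 12.5
gripper_force: 0.0
```

```bash
python3 -m handwheel '[[[0,0,0],[0,-0.004,0.006],0.85],[[0,0,0],[0,-0.003,0.006],0.85],[[0,0,0],[0.01,0,0],0.85],[[0,0,0],[0.01,0,0],0.85],[[0,0,0],[0.008,0,0],0.85]]'
python3 -m handwheel '[[[0,0,0],[0.008,0,0],0.85],[[0,0,0],[0.008,0,0],0.85],[[0,0,0],[0.008,0,0],0.85],[[0,0,0],[0.008,0,0],0.85],[[0,0,0],[0.008,0,0],0.85]]'
python3 - <<'E'
from h import *
i=ctrl.get_image("top"); find(i,["red"])
E
```

```text
clock: 3.53
eef_pos: [603.1, -93.6, 6.7]
tool_rot: [3.141, -0.001, 1.501]
force: [0.0, 0.5, -0.4]
width: 12.8
gripper_force: 0.0
clock: 3.95
eef_pos: [605.8, -55.0, 6.4]
tool_rot: [3.141, 0.0, 1.5]
force: [-0.1, 0.4, 0.8]
width: 12.9
gripper_force: 0.1
red none
```

```bash
sed -i 's/(225,150,80,80)/(90,150,215,110)/; s/(150,150,200,150)/(90,150,210,150)/' h.py
python3 - <<'E'
from h import *
i=ctrl.get_image("top"); j=ctrl.get_image("scene"); find(i,["red"])
cv2.imwrite("pics/b.png",cv2.resize(np.hstack([i["pixels"][140:290,90:310,::-1],j["pixels"][140:290,200:400,::-1]]),None,fx=1.9,fy=1.9))
E
```

```text
red none
```

View pics/b.png

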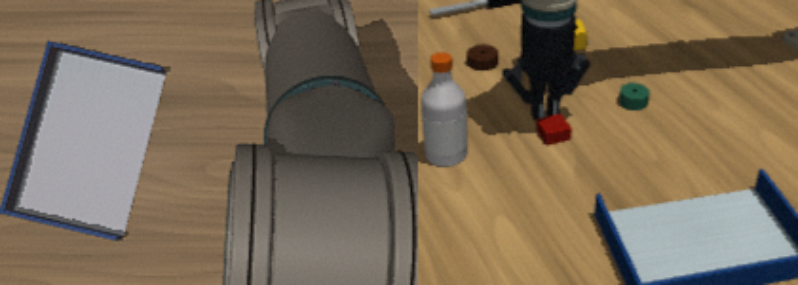

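The top camera is blocked by the arm. The scene view shows red at crop (554,129), just ahead of the fingertips, so I'll track with the scene camera.

```bash
cat >> h.py <<'E'
S={"red":((0,150,60),(8,255,255)),"red2":((172,150,60),(180,255,255)),"green":((60,90,30),(95,255,200))}
def sc(names=("red","green")):
    i=ctrl.get_image("scene")
    for n in names:
        m=blob(i,*S[n],(225,150,200,160))
        if m is None or cv2.contourArea(m)<15: print(n,"none");continue
        M=cv2.moments(m); print(n,int(M["m00"]),np.round(ray(i,(M["m10"]/M["m00"],M["m01"]/M["m00"]),13)))
E
python3 -c "from h import *;sc()"
```

```text
red 173 [606. -17.]
green 144 [456. -40.]
```

```bash
python3 -m handwheel '[[[0,0,0],[0.010,0,0],0.85],[[0,0,0],[0.010,0,0],0.85],[[0,0,0],[0.010,0,0],0.85],[[0,0,0],[0.010,0,0],0.85],[[0,0,0],[0.010,0,0],0.85]]';python3 -c "from h import *;sc(['red'])"
```

```text
clock: 4.57
eef_pos: [609.2, -4.3, 6.3]
tool_rot: [3.142, -0.001, 1.501]
force: [0.0, -0.3, -0.9]
width: 12.8
gripper_force: 0.1
red 189 [610.  31.]
```

```bash
for k in 1; do python3 -m handwheel '[[[0,0,0],[0.011,0,0],0.85],[[0,0,0],[0.011,0,0],0.85],[[0,0,0],[0.011,0,0],0.85],[[0,0,0],[0.011,0,0],0.85],[[0,0,0],[0.011,0,0],0.85]]'; done; python3 -m handwheel '[[[0,0,0],[0.011,0,0],0.85],[[0,0,0],[0.011,0,0],0.85],[[0,0,0],[0.011,0,0],0.85],[[0,0,0],[0.011,0,0],0.85],[[0,0,0],[0.011,0,0],0.85]]';python3 -c "from h import *;sc(['red'])"
```

```text
clock: 5.03
eef_pos: [613.1, 50.3, 6.4]
tool_rot: [3.142, -0.0, 1.5]
force: [0.2, 0.0, -0.4]
width: 12.7
gripper_force: 0.1
clock: 5.45
eef_pos: [615.6, 100.8, 6.2]
tool_rot: [-3.138, 0.006, 1.5]
force: [-0.6, -24.2, 12.4]
width: 13.2
gripper_force: 12.2
red 159 [611. 132.]
```

Unexpected 24 N: the block may have met the wall end. I'll back off and look.

```bash
python3 -m handwheel '[[[0,0,0],[-0.015,0,0],0.85],[[0,0,0],[-0.015,0,0],0.85],[[0,0,0],[-0.01,0,0],0.85],[[0,0,0],[0,0,0],0.85]]'
python3 - <<'E'
from h import *
sc(["red"])
i=ctrl.get_image("top"); j=ctrl.get_image("scene"); find(i,["red"])
cv2.imwrite("pics/c.png",np.hstack([cv2.resize(i["pixels"][150:270,90:220,::-1],(390,360)),cv2.resize(j["pixels"][180:300,260:390,::-1],(390,360))]))
E
```

```text
clock: 5.83
eef_pos: [614.1, 59.9, 6.2]
tool_rot: [-3.141, 0.002, 1.496]
force: [0.0, -0.8, -0.6]
width: 12.8
gripper_force: 0.0
red 173 [612. 130.]
red none
```

View pics/c.png

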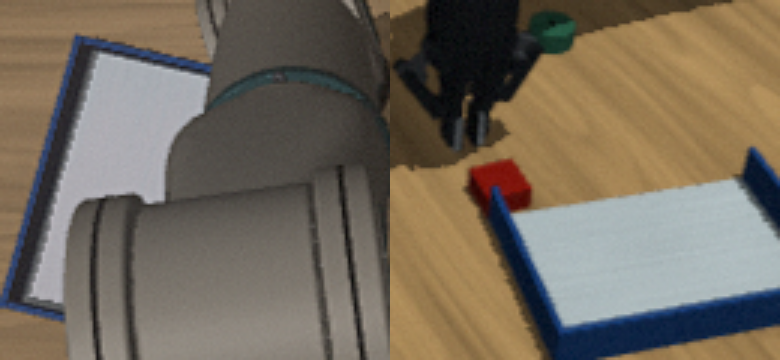

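Run:
```python
from h import *
j=ctrl.get_image("scene")
for q,z in [((295.7,243),35),((380.7,230),35),((301.7,250.7),0),((376,240),0),((316,298),35),((412,272),35)]: print(q,z,ray(j,q,z).round())
i=ctrl.get_image("top")
for q,z in [((117,162),35),((90,251),35),((156,265),35),((179,176),35)]: print(q,ray(i,q,z).round())
w=blob(j,(0,150,60),(8,255,255),(225,150,200,160)); print(w[:,0][::3].tolist())
```

```text
(295.7, 243) 35 [636. 158.]
(380.7, 230) 35 [419. 207.]
(301.7, 250.7) 0 [615. 155.]
(376, 240) 0 [422. 203.]
(316, 298) 35 [684. 318.]
(412, 272) 35 [453. 349.]
(117, 162) [672. 292.]
(90, 251) [450. 347.]
(156, 265) [417. 185.]
(179, 176) [636. 135.]
[[297, 233], [294, 234], [291, 235], [288, 236], [287, 238], [289, 241], [291, 244], [292, 245], [292, 242], [295, 241], [297, 243], [299, 246], [300, 249], [303, 249], [306, 247], [306, 244], [305, 241], [303, 238], [302, 235], [299, 233]]
```

The scene crop shows red behind the wall end (block at (500,185), wall tip at (497,190)). The +x wall inner face is near x≈630, so the block is about 10 mm too far over. I'll nudge it toward -x from its far side.

```bash
python3 -m handwheel '[[[0,0,0],[0,0,-0.03],1],[[0,0,0],[0,0,-0.03],1],[[0,0,0],[0.02,0.015,0],1],[[0,0,0],[0.02,0.015,0],1],[[0,0,0],[0.02,0.013,0],1]]'; python3 -m handwheel '[[[0,0,0],[0,0,0],1],[[0,0,0],[0,0,0],1],[[0,0,0],[0,0,0],1]]'
```

```text
clock: 6.5
eef_pos: [662.6, 122.2, 67.5]
tool_rot: [3.14, -0.001, 1.5]
force: [0.7, 0.2, -0.9]
width: -0.2
gripper_force: 0.0
clock: 6.75
eef_pos: [660.4, 120.7, 65.9]
tool_rot: [-3.14, 0.001, 1.501]
force: [-0.3, -0.3, 0.3]
width: 0.2
gripper_force: 0.0
```

```bash
python3 -m handwheel '[[[0,0,0],[0,0,0.025],1],[[0,0,0],[0,0,0.02],1],[[0,0,0],[0,0,0.013],1],[[0,0,0],[0,-0.004,0],1],[[0,0,0],[0,-0.004,0],1]]'; python3 -m handwheel '[[[0,0,0],[0,-0.008,0],1],[[0,0,0],[0,-0.008,0],1],[[0,0,0],[0,-0.008,0],1],[[0,0,0],[0,-0.008,0],1],[[0,0,0],[0,-0.008,0],1]]'; python3 -c "from h import *;sc(['red'])"
```

```text
clock: 7.17
eef_pos: [652.2, 120.4, 7.7]
tool_rot: [-3.14, 0.001, 1.499]
force: [0.8, 0.5, 0.4]
width: 0.3
gripper_force: 0.0
clock: 7.58
eef_pos: [612.6, 124.2, 9.0]
tool_rot: [3.141, -0.0, 1.5]
force: [-0.5, -1.0, -1.3]
width: -0.1
gripper_force: 0.1
red 184 [578. 145.]
```

```bash
python3 -m handwheel '[[[0,0,0],[0,-0.007,0],1],[[0,0,0],[0,-0.005,0],1],[[0,0,0],[0,0.02,0],1],[[0,0,0],[0,0.01,-0.01],1],[[0,0,0],[0,0,-0.04],1]]'; python3 -m handwheel '[[[0,0,0],[-0.03,-0.02,0],1],[[0,0,0],[-0.03,-0.02,0],0.85],[[0,0,0],[-0.005,-0.02,0],0.85],[[0,0,0],[0,0,0],0.85]]';python3 -c "
from h import *;sc(['red'])
j=ctrl.get_image('scene')
cv2.imwrite('pics/d.png',cv2.resize(j['pixels'][160:300,240:420,::-1],(720,560)))"
```

```text
clock: 8.05
eef_pos: [629.0, 121.1, 53.1]
tool_rot: [-3.133, 0.003, 1.499]
force: [-0.5, -0.2, -0.2]
width: 0.1
gripper_force: 0.0
clock: 8.38
eef_pos: [561.5, 58.5, 58.1]
tool_rot: [-3.135, 0.004, 1.496]
force: [-0.5, 1.2, 0.1]
width: 12.6
gripper_force: 0.0
red 226 [565. 142.]
```

View pics/d.png

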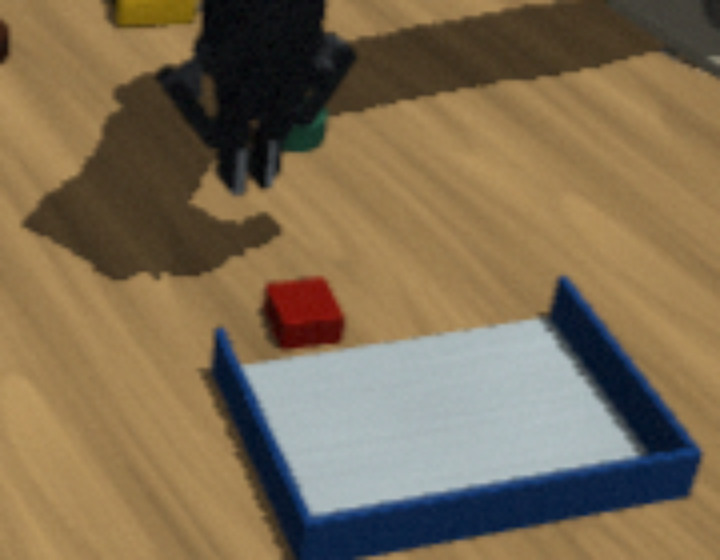

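Red at crop (305,312) is now in front of the mouth and left of centre, squared to it. I'll turn the hand to about 68° yaw and push it in, toward the far wall.

```bash
python3 -m handwheel '[[[0,0,6],[0,0,0],0.85],[[0,0,6],[0,0,0],0.85],[[0,0,6],[0,0,0],0.85],[[0,0,0],[-0.01,-0.026,0.02],0.85],[[0,0,0],[0,0,0.02],0.85]]'; python3 -m handwheel '[[[0,0,0],[0,0,0],0.85],[[0,0,0],[0,0,0],0.85]]'; python3 -c "from h import *;sc(['red'])"
```

```text
clock: 8.9
eef_pos: [536.1, 64.1, 18.4]
tool_rot: [-3.139, 0.001, 1.188]
force: [-1.5, -1.4, -0.7]
width: 12.8
gripper_force: 0.0
clock: 9.07
eef_pos: [539.9, 63.7, 17.8]
tool_rot: [-3.142, -0.001, 1.187]
force: [0.4, 0.6, 0.5]
width: 12.6
gripper_force: 0.0
red 226 [565. 142.]
```

```bash
python3 -m handwheel '[[[0,0,0],[0.006,-0.004,0.011],0.85],[[0,0,0],[0.01,0,0],0.85],[[0,0,0],[0.01,0,0],0.85],[[0,0,0],[0.008,0,0],0.85],[[0,0,0],[0.008,0,0],0.85]]'; python3 -m handwheel '[[[0,0,0],[0.008,0,0],0.85],[[0,0,0],[0.008,0,0],0.85],[[0,0,0],[0.008,0,0],0.85],[[0,0,0],[0.01,0,0],0.85],[[0,0,0],[0.01,0,0],0.85]]'; python3 -c "from h import *;sc(['red'])"
```

```text
clock: 9.53
eef_pos: [552.1, 104.9, 7.7]
tool_rot: [3.141, -0.001, 1.187]
force: [0.5, 0.4, -0.5]
width: 12.8
gripper_force: 0.0
clock: 9.95
eef_pos: [567.9, 144.5, 7.4]
tool_rot: [3.142, 0.0, 1.186]
force: [-0.4, -0.6, -0.8]
width: 13.0
gripper_force: 0.1
red 218 [582. 178.]
```

```bash
python3 -m handwheel '[[[0,0,0],[0.01,0,0],0.85],[[0,0,0],[0.01,0,0],0.85],[[0,0,0],[0.01,0,0],0.85],[[0,0,0],[0.01,0,0],0.85],[[0,0,0],[0.01,0,0],0.85]]'; python3 -m handwheel '[[[0,0,0],[0.01,0,0],0.85],[[0,0,0],[0.01,0,0],0.85],[[0,0,0],[0.008,0,0],0.85],[[0,0,0],[0.004,0,0],0.85],[[0,0,0],[0,0,0],0.85]]'; python3 -c "from h import *;sc(['red'])"
```

```text
clock: 10.42
eef_pos: [586.7, 191.3, 7.3]
tool_rot: [-3.142, -0.0, 1.186]
force: [-0.0, -0.1, -0.0]
width: 12.9
gripper_force: 0.1
clock: 10.83
eef_pos: [598.7, 221.4, 7.3]
tool_rot: [3.141, -0.001, 1.187]
force: [-0.2, 0.5, -0.4]
width: 13.1
gripper_force: 0.0
red 275 [613. 254.]
```

Red is inside. Next, the green plug.

```bash
python3 -m handwheel '[[[0,0,0],[-0.02,0,0],0.85],[[0,0,0],[-0.02,0,-0.01],0.85],[[0,0,-6],[0,0,-0.035],0.75],[[0,0,-6],[0,0,-0.03],0.75],[[0,0,-6],[0,0,0],0.75]]'; python3 -m handwheel '[[[0,0,0],[-0.034,-0.0125,0],0.75],[[0,0,0],[-0.034,-0.0125,0],0.75],[[0,0,0],[-0.034,-0.0125,0],0.75],[[0,0,0],[-0.034,-0.0125,0],0.75],[[0,0,0],[-0.034,-0.0125,0],0.75]]'; python3 -m handwheel '[[[0,0,0],[-0.034,-0.0125,0],0.75],[[0,0,0],[-0.034,-0.0125,0],0.75],[[0,0,0],[-0.034,-0.0125,0],0.75],[[0,0,0],[-0.03,-0.0125,0],0.75],[[0,0,0],[0,0,0],0.75]]';  python3 -c "from h import *;sc()"
```

```text
clock: 11.3
eef_pos: [586.9, 182.4, 87.9]
tool_rot: [3.133, -0.002, 1.503]
force: [1.7, 0.5, 0.8]
width: 21.2
gripper_force: 0.0
clock: 11.72
eef_pos: [507.7, 15.4, 82.5]
tool_rot: [-3.141, 0.001, 1.499]
force: [0.8, -0.9, -0.7]
width: 21.7
gripper_force: 0.0
clock: 12.13
eef_pos: [444.5, -118.3, 82.2]
tool_rot: [-3.136, 0.005, 1.488]
force: [-0.5, -0.3, 0.1]
width: 21.4
gripper_force: 0.0
red 274 [614. 253.]
green 145 [456. -39.]
```

```bash
python3 -m handwheel '[[[0,0,0],[0,0.004,0.03],0.75],[[0,0,0],[0,0,0.03],0.75],[[0,0,0],[0,0,0.01],0.75],[[0,0,0],[0,0,0],0.75],[[0,0,0],[0,0,0],0.75]]'
python3 - <<'E'
from h import *
i=ctrl.get_image("top");find(i,["green","yellow","walnut"])
E
```

```text
clock: 12.6
eef_pos: [453.8, -109.9, 12.3]
tool_rot: [-3.141, -0.001, 1.501]
force: [-0.3, 0.6, -0.1]
width: 21.3
gripper_force: 0.0
green 48 [454. -43.] [43. 35.] 19
yellow 8 [ 475. -278.] [5. 9.] 70
walnut 27 [606. 226.] [ 5. 36.] 66
```

```bash
python3 -m handwheel '[[[0,0,0],[0.005,-0.003,0.005],0.75],[[0,0,0],[0.012,0,0],0.75],[[0,0,0],[0.008,0,0],0.75],[[0,0,0],[0.006,0,0],0.75],[[0,0,0],[0.006,0,0],0.75]]'; python3 -m handwheel '[[[0,0,0],[0.008,0,0],0.75],[[0,0,0],[0.008,0,0],0.75],[[0,0,0],[0.008,0,0],0.75],[[0,0,0],[0.008,0,0],0.75],[[0,0,0],[0.008,0,0],0.75]]'; python3 -m handwheel '[[[0,0,0],[0.008,0,0],0.75],[[0,0,0],[0.008,0,0],0.75],[[0,0,0],[0.008,0,0],0.75],[[0,0,0],[0.008,0,0],0.75],[[0,0,0],[0.008,0,0],0.75]]'; python3 -c "from h import *;sc()"
```

```text
clock: 13.07
eef_pos: [454.2, -73.3, 8.6]
tool_rot: [3.14, 0.0, 1.5]
force: [0.2, -1.1, -0.0]
width: 21.4
gripper_force: 0.2
clock: 13.48
eef_pos: [456.4, -33.1, 7.8]
tool_rot: [3.141, 0.0, 1.5]
force: [0.7, 0.5, -0.8]
width: 21.2
gripper_force: 0.3
clock: 13.9
eef_pos: [459.0, 6.9, 7.5]
tool_rot: [-3.141, 0.0, 1.5]
force: [0.3, -0.4, 1.1]
width: 21.5
gripper_force: 0.3
red 274 [613. 254.]
green 180 [462.  41.]
```

```bash
python3 -m handwheel '[[[0,0,0],[0.01,0,0],0.75],[[0,0,0],[0.01,0,0],0.75],[[0,0,0],[0.01,0,0],0.75],[[0,0,0],[0.01,0,0],0.75],[[0,0,0],[0.01,0,0],0.75]]'; python3 -m handwheel '[[[0,0,0],[0.01,0,0],0.75],[[0,0,0],[0.01,0,0],0.75],[[0,0,0],[0.01,0,0],0.75],[[0,0,0],[0.01,0,0],0.75],[[0,0,0],[0.01,0,0],0.75]]'; python3 -m handwheel '[[[0,0,0],[0.01,0,0],0.75],[[0,0,0],[0.01,0,0],0.75],[[0,0,0],[0.008,0,0],0.75],[[0,0,0],[0.008,0,0],0.75],[[0,0,0],[0.008,0,0],0.75]]'; python3 -c "from h import *;sc()"
```

```text
clock: 14.37
eef_pos: [462.6, 57.3, 7.6]
tool_rot: [-3.141, -0.0, 1.5]
force: [0.6, -0.5, -1.2]
width: 21.3
gripper_force: 0.1
clock: 14.78
eef_pos: [466.1, 106.9, 7.6]
tool_rot: [-3.141, 0.0, 1.5]
force: [0.0, -0.6, 0.3]
width: 21.3
gripper_force: 0.1
clock: 15.2
eef_pos: [469.2, 150.4, 7.6]
tool_rot: [-3.141, 0.0, 1.5]
force: [0.2, -0.2, -0.5]
width: 21.1
gripper_force: 0.2
red 279 [614. 254.]
green 229 [472. 184.]
```

```bash
python3 -m handwheel '[[[0,0,0],[0.01,0,0],0.75],[[0,0,0],[0.01,0,0],0.75],[[0,0,0],[0.01,0,0],0.75],[[0,0,0],[0.01,0,0],0.75],[[0,0,0],[0.01,0,0],0.75]]'; python3 -m handwheel '[[[0,0,0],[0.01,0,0],0.75],[[0,0,0],[0.01,0,0],0.75],[[0,0,0],[0.01,0,0],0.75],[[0,0,0],[0.01,0,0],0.75],[[0,0,0],[0.005,0,0],0.75]]'; python3 -m handwheel '[[[0,0,0],[0,0,0],0.75],[[0,0,0],[-0.015,0,0],0.75],[[0,0,0],[-0.025,0,0],0.75],[[0,0,0],[0,0,-0.04],0.65],[[0,0,0],[0,0,-0.04],0.65]]'; python3 -c "from h import *;sc()"
```

```text
clock: 15.67
eef_pos: [472.8, 200.9, 7.6]
tool_rot: [-3.142, -0.0, 1.5]
force: [0.8, -0.3, 1.0]
width: 21.3
gripper_force: 0.1
clock: 16.08
eef_pos: [476.0, 246.8, 7.7]
tool_rot: [3.141, -0.002, 1.501]
force: [-0.1, 0.6, 0.4]
width: 21.4
gripper_force: 0.1
clock: 16.5
eef_pos: [470.6, 199.2, 86.0]
tool_rot: [-3.135, 0.007, 1.496]
force: [0.6, 1.4, 0.5]
width: 29.8
gripper_force: 0.0
red 277 [614. 254.]
green 286 [479. 282.]
```

```bash
python3 -m handwheel '[[[0,0,-6.5],[0,0,0],0.65],[[0,0,-6.5],[0,0,0],0.65],[[0,0,0],[-0.036,0.005,0],0.65],[[0,0,0],[-0.036,0.005,0],0.65],[[0,0,0],[-0.036,0.005,0],0.65]]'
python3 - <<'E'
from h import *
i=ctrl.get_image("top"); c=blob(i,(0,90,0),(180,255,75),(310,155,60,60))
(u,r)=cv2.minEnclosingCircle(c); print(u,r,cv2.contourArea(c),ray(i,u,20))
E
```

```text
clock: 16.97
eef_pos: [504.2, 97.2, 87.5]
tool_rot: [-3.141, 0.001, 1.727]
force: [0.2, 0.2, -0.5]
width: 29.9
gripper_force: 0.0
(334.0, 183.5) 10.735555648803711 322.5 [ 619.88852518 -252.91011984]
```

```bash
python3 -m handwheel '[[[0,0,0],[-0.036,0.005,0],0.65],[[0,0,0],[-0.036,0.005,0],0.65],[[0,0,0],[-0.036,0.005,0],0.65],[[0,0,0],[-0.036,0.005,0],0.65],[[0,0,0],[-0.036,0.005,0],0.65]]'; python3 -m handwheel '[[[0,0,0],[-0.036,0.005,0],0.65],[[0,0,0],[-0.036,0.005,0],0.65],[[0,0,0],[-0.036,0.005,0],0.65],[[0,0,0],[-0.036,0.005,0],0.65],[[0,0,0],[-0.036,0.005,0],0.65]]'; python3 -m handwheel '[[[0,0,0],[-0.036,0.005,0],0.65],[[0,0,0],[-0.036,0.005,0],0.65],[[0,0,0],[0,0,0.025],0.65],[[0,0,0],[0,0,0.025],0.65],[[0,0,0],[0,0,0],0.65]]'; python3 -m handwheel '[[[0,0,0],[0,0,0],0.65],[[0,0,0],[0,0,0],0.65]]'
```

```text
clock: 17.43
eef_pos: [556.3, -77.3, 87.3]
tool_rot: [-3.14, 0.001, 1.725]
force: [1.1, 0.1, 0.0]
width: 30.2
gripper_force: 0.0
clock: 17.85
eef_pos: [608.4, -251.2, 87.1]
tool_rot: [-3.139, 0.001, 1.725]
force: [0.3, -0.1, 0.1]
width: 30.1
gripper_force: 0.0
clock: 18.27
eef_pos: [625.3, -318.5, 31.9]
tool_rot: [-3.132, -0.004, 1.724]
force: [-2.1, 0.3, -0.5]
width: 30.0
gripper_force: 0.0
clock: 18.43
eef_pos: [631.1, -317.2, 38.5]
tool_rot: [3.141, 0.0, 1.727]
force: [0.2, 0.0, 0.6]
width: 29.8
gripper_force: 0.0
```

```bash
python3 -m handwheel '[[[0,0,0],[0,0,0.016],0.65],[[0,0,0],[0,0,0.014],0.65],[[0,0,0],[0.01,0,0],0.65],[[0,0,0],[0.008,0,0],0.65],[[0,0,0],[0.006,0,0],0.65]]'; python3 -m handwheel '[[[0,0,0],[0.006,0,0],0.65],[[0,0,0],[0.006,0,0],0.65],[[0,0,0],[0.008,0,0],0.65],[[0,0,0],[0.008,0,0],0.65],[[0,0,0],[0.008,0,0],0.65]]';  python3 - <<'E'
from h import *
i=ctrl.get_image("scene"); c=blob(i,(0,90,0),(180,255,75),(200,150,80,60)); 
(u,r)=cv2.minEnclosingCircle(c); print(u,r,cv2.contourArea(c),ray(i,u,10))
cv2.imwrite("pics/e.png",cv2.resize(i["pixels"][120:300,190:430,::-1],(800,600)))
E
```

```text
clock: 18.85
eef_pos: [627.4, -291.1, 7.7]
tool_rot: [-3.142, -0.001, 1.729]
force: [0.7, -0.3, -0.6]
width: 30.0
gripper_force: 0.0
clock: 19.27
eef_pos: [621.9, -257.2, 8.0]
tool_rot: [3.141, 0.0, 1.727]
force: [-0.6, -0.1, 0.2]
width: 29.9
gripper_force: 0.2
(223.67098999023438, 167.7953338623047) 24.151920318603516 537.0 [ 645.18536562 -275.0691965 ]
```

View pics/e.png

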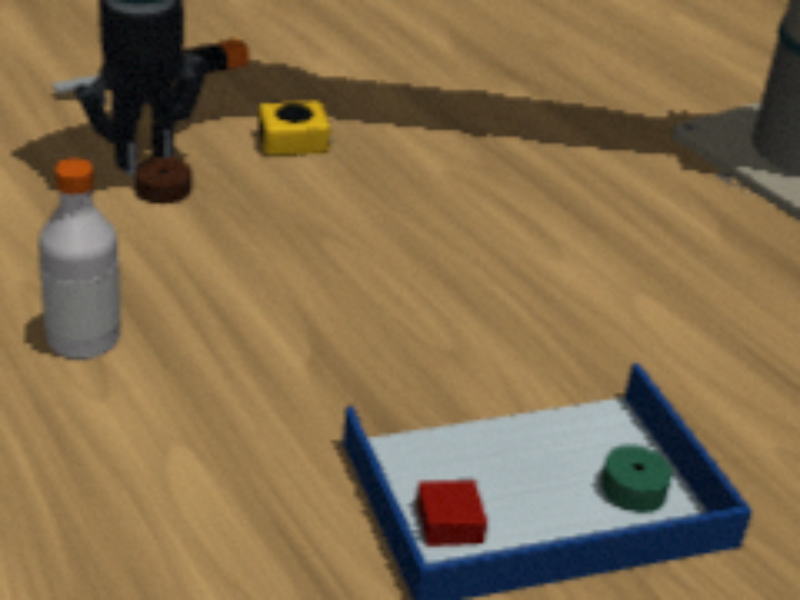

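Red (450,510) and green (637,478) both lie in the tray. The walnut plug (163,178) is cradled by the fingertips. Pushing it on.

```bash
python3 -m handwheel '[[[0,0,0],[0.01,0,0],0.65],[[0,0,0],[0.01,0,0],0.65],[[0,0,0],[0.01,0,0],0.65],[[0,0,0],[0.01,0,0],0.65],[[0,0,0],[0.01,0,0],0.65]]'; python3 -m handwheel '[[[0,0,0],[0.01,0,0],0.65],[[0,0,0],[0.01,0,0],0.65],[[0,0,0],[0.01,0,0],0.65],[[0,0,0],[0.01,0,0],0.65],[[0,0,0],[0.01,0,0],0.65]]'; python3 -m handwheel '[[[0,0,0],[0.01,0,0],0.65],[[0,0,0],[0.01,0,0],0.65],[[0,0,0],[0.01,0,0],0.65],[[0,0,0],[0.01,0,0],0.65],[[0,0,0],[0.01,0,0],0.65]]';  python3 -m handwheel '[[[0,0,0],[0.01,0,0],0.65],[[0,0,0],[0.01,0,0],0.65],[[0,0,0],[0.01,0,0],0.65],[[0,0,0],[0.01,0,0],0.65],[[0,0,0],[0.01,0,0],0.65]]'
cat >> h.py <<'E'
def wal():
    i=ctrl.get_image("scene"); hsv=cv2.cvtColor(i["pixels"],cv2.COLOR_RGB2HSV)
    p=ctrl.read_state()["eef_pos"]; P=i["pose"]; q=P[:3,:3].T@(np.array([p[0],p[1]+33,10])-P[:3,3])
    u,v=int(i["cx"]-i["fx"]*q[0]/q[2]),int(i["cy"]+i["fy"]*q[1]/q[2])
    c=blob(i,(0,100,5),(15,255,90),(u-25,v-14,50,30)); print((u,v))
    M=cv2.moments(c); print("walnut",M["m00"],ray(i,(M["m10"]/M["m00"],M["m01"]/M["m00"]),12).round())
E
python3 -c "from h import *;wal()"
```

```text
clock: 19.73
eef_pos: [613.9, -207.1, 7.6]
tool_rot: [-3.141, -0.0, 1.727]
force: [-0.1, -0.3, -0.4]
width: 30.1
gripper_force: 0.2
clock: 20.15
eef_pos: [606.1, -158.1, 7.6]
tool_rot: [-3.142, 0.0, 1.727]
force: [-1.0, -0.1, -0.0]
width: 29.7
gripper_force: 0.2
clock: 20.57
eef_pos: [598.3, -108.8, 7.6]
tool_rot: [-3.142, 0.0, 1.727]
force: [0.3, 0.8, 0.8]
width: 29.8
gripper_force: 0.2
clock: 20.98
eef_pos: [590.5, -59.3, 7.6]
tool_rot: [-3.142, 0.0, 1.727]
force: [-1.1, -0.4, 1.1]
width: 29.7
gripper_force: 0.2
(275, 205)
walnut 238.0 [586. -23.]
```

Still cradled; continuing.

```bash
python3 -m handwheel '[[[0,0,0],[0.01,0,0],0.65],[[0,0,0],[0.01,0,0],0.65],[[0,0,0],[0.01,0,0],0.65],[[0,0,0],[0.01,0,0],0.65],[[0,0,0],[0.01,0,0],0.65]]'; python3 -m handwheel '[[[0,0,0],[0.01,0,0],0.65],[[0,0,0],[0.01,0,0],0.65],[[0,0,0],[0.01,0,0],0.65],[[0,0,0],[0.01,0,0],0.65],[[0,0,0],[0.01,0,0],0.65]]'; python3 -m handwheel '[[[0,0,0],[0.01,0,0],0.65],[[0,0,0],[0.01,0,0],0.65],[[0,0,0],[0.01,0,0],0.65],[[0,0,0],[0.01,0,0],0.65],[[0,0,0],[0.01,0,0],0.65]]';  python3 -m handwheel '[[[0,0,0],[0.01,0,0],0.65],[[0,0,0],[0.01,0,0],0.65],[[0,0,0],[0.01,0,0],0.65],[[0,0,0],[0.01,0,0],0.65],[[0,0,0],[0.005,0,0],0.65]]'
python3 -c "from h import *;wal();sc()"
```

```text
clock: 21.45
eef_pos: [582.7, -9.7, 7.6]
tool_rot: [-3.141, -0.0, 1.727]
force: [1.1, -0.4, -0.2]
width: 30.1
gripper_force: 0.1
clock: 21.87
eef_pos: [575.0, 39.5, 7.6]
tool_rot: [-3.142, 0.0, 1.727]
force: [0.3, 0.1, 0.1]
width: 30.1
gripper_force: 0.1
clock: 22.28
eef_pos: [567.2, 88.8, 7.6]
tool_rot: [-3.141, 0.0, 1.727]
force: [0.3, 0.6, -0.2]
width: 29.5
gripper_force: 0.1
clock: 22.7
eef_pos: [560.1, 134.6, 7.7]
tool_rot: [3.141, -0.001, 1.729]
force: [0.6, -0.5, 0.5]
width: 30.0
gripper_force: 0.1
(323, 244)
walnut 314.5 [555. 170.]
red 275 [614. 253.]
green 288 [479. 282.]
```

```bash
python3 -m handwheel '[[[0,0,0],[0.01,0,0],0.65],[[0,0,0],[0.01,0,0],0.65],[[0,0,0],[0.01,0,0],0.65],[[0,0,0],[0.01,0,0],0.65],[[0,0,0],[0.01,0,0],0.65]]'; python3 -m handwheel '[[[0,0,0],[0.01,0,0],0.65],[[0,0,0],[0.01,0,0],0.65],[[0,0,0],[0.01,0,0],0.65],[[0,0,0],[0.006,0,0],0.65],[[0,0,0],[0.002,0,0],0.65]]'; python3 -m handwheel '[[[0,0,0],[0,0,0],0.65],[[0,0,0],[-0.015,0,0],0.65],[[0,0,0],[-0.025,0,0],0.65],[[0,0,0],[-0.03,0,0],0.65],[[0,0,0],[0,0,-0.03],0.65]]';  python3 -m handwheel '[[[0,0,0],[-0.01,0,-0.04],0.65],[[0,0,0],[-0.04,0,0],0.65],[[0,0,0],[-0.04,0,0],0.65],[[0,0,0],[-0.04,0,0],0.65],[[0,0,0],[0,0,0],0.65]]'
python3 -m handwheel '[[[0,0,0],[-0.04,0,0],0.65],[[0,0,0],[-0.04,0,0],0.65],[[0,0,0],[0,0,-0.03],0.65],[[0,0,0],[0,0,-0.03],0.65],[[0,0,0],[0,0,0],0.65]]'
python3 - <<'E'
from h import *
sc(); i=ctrl.get_image("scene");j=ctrl.get_image("top")
cv2.imwrite("pics/f.png",np.hstack([cv2.resize(i["pixels"][120:300,190:430,::-1],(480,360)),cv2.resize(j["pixels"][150:280,80:190,::-1],(305,360))]))
E
```

```text
clock: 23.22
eef_pos: [552.4, 183.1, 7.6]
tool_rot: [-3.142, -0.0, 1.727]
force: [0.2, -0.5, -0.1]
width: 29.8
gripper_force: 0.1
clock: 23.63
eef_pos: [546.3, 221.3, 7.7]
tool_rot: [3.141, -0.001, 1.729]
force: [-0.2, -0.3, 0.3]
width: 29.5
gripper_force: 0.1
clock: 24.05
eef_pos: [555.1, 138.9, 32.8]
tool_rot: [-3.13, 0.01, 1.718]
force: [0.2, -2.6, 0.2]
width: 30.2
gripper_force: 0.0
clock: 24.47
eef_pos: [578.4, 7.8, 77.0]
tool_rot: [-3.139, 0.009, 1.712]
force: [-0.7, -1.4, -0.4]
width: 29.9
gripper_force: 0.0
clock: 24.88
eef_pos: [593.4, -58.7, 142.3]
tool_rot: [3.134, 0.002, 1.723]
force: [0.8, 0.1, -0.2]
width: 29.8
gripper_force: 0.0
red 276 [614. 254.]
green 288 [479. 282.]
```

View pics/f.png

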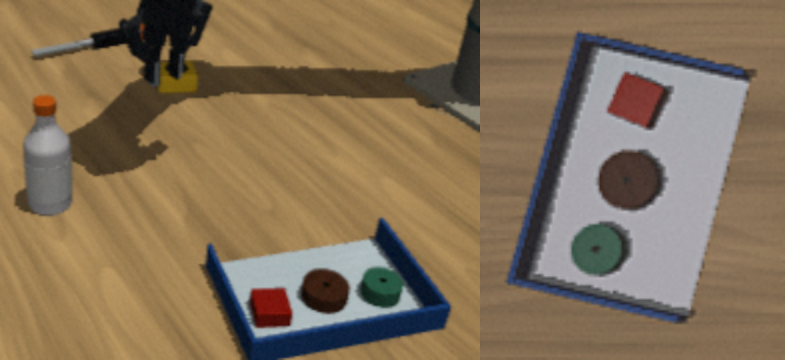

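In both views, red (638,99), walnut (630,180) and green (598,249) lie flat and fully inside the tray. The bottle, tape and chisel are undisturbed and the hand is clear.

```bash
python3 -m handwheel '[[[0,0,0],[0,0,0],0.65],[[0,0,0],[0,0,0],0.65],[[0,0,0],[0,0,0],0.65]]'; python3 -c "from cell import ctrl;print(ctrl.finish_job())"
```

```text
clock: 25.28
eef_pos: [589.5, -57.2, 136.5]
tool_rot: [-3.14, -0.0, 1.727]
force: [-0.2, -0.4, 0.9]
width: 29.7
gripper_force: 0.0
the job is handed in; nothing more can be done
None
```

The walnut plug, green plug and red block all lie flat and fully inside the tray, pushed only, in the order red, green, walnut. The red block hit the tray wall end once (about 24 N) and was re-aimed. The tape, bottle and chisel were left alone, and I handed in at 25 s with the hand clear.

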